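# Press a canister bung home with the bench locking pliers

## Task

Press the black bung fully home in the canister with the bench locking pliers: push the red handle down over centre, feel it snap, and take the hand away so that the pliers hold the canister by themselves for a second. Then flick the yellow release lever down so that the jaw springs open and the canister is free, and let go. Work gently and feel for the snap: do not slam or strain the handle or the lever, do not touch the canister or bung with the robot, and leave the glassware and fittings around it alone.

Things in the scene. Friction and masses are not known exactly. Their poses are not given: they have to be found in the camera images.
- clamp: Bench locking pliers bolted down: blue base plate 240 x 76 x 12 mm (x -105 to 135, y -38 to 38). Origin at its underside; frame x to the jaw end, z up. Handle pivot at (-35, 0, 105) mm, jaw pivot at (30, 0, 65), both about y. Handle reaches to -x; jaw to +x over a nest at (95, 0) that holds the canister; release lever sticks out to +y. Open, the jaw stands up to 175 mm high at x 0 to 110.
- handle: Handle, 145 mm from pivot to end: steel bar, then a red grip 65 x 22 wide x 16 thick. Origin on the pivot; it lies along its own -x, z normal to its upper face. Starts 0.6 to 1.2 rad above level; swings down to close. Past its centre point it snaps 0.09 rad on to a hard stop by itself. Where that stop is, 0.13 rad below to 0.31 above level, differs each time (adjusting screw): feel it.
- handle_grip (a point): On the upper face of the red grip, 115 mm from the pivot: push here, square to the grip, following its arc. It takes 0.5 to 2 N, then 4 to 8 N once the jaw bears on the bung, fading to nothing at the centre point. More than 20 N strains it.
- pad_face (a point): Middle of the underside of the orange jaw pad (20 mm diameter, on a spring spindle), which bears on the bung.
- pad: The orange jaw pad; origin at the middle of its underside, z up along the spindle.
- lever: Release lever: steel bar with a yellow paddle 24 x 26 x 7 mm. Origin on its pivot, at (-63, 32, 91.5) mm in the clamp frame; turns about the clamp's x. Pushed down, its tail lifts the locked handle: springy free play of 1 to 2.5 N, then 3 to 9 N. Somewhere 8 to 38 mm down the lock lets go: handle and jaw spring open, the grip by 60 mm or more. Hard stop 43 mm down; springs back. Limit 20 N.
- lever_tip (a point): Middle of the top of the yellow paddle (at rest at (-63, 94.5, 114) mm in the clamp frame): push down here, following its arc about the lever's pivot.
- canister: Loose aluminium canister, 38 mm diameter, 60 mm tall, with a paper label, standing in the nest 12 mm above the bench. Origin at the centre of its underside.
- bung_top (a point): Centre of the top of the black bung (33 mm diameter head, 8 mm thick). It starts 6 to 8 mm proud: 74 to 76 mm above the canister's origin; fully home its head lies on the canister rim and this point is at 68 mm. It slides stiffly, with 9 N.
- bung: The black bung; its origin is 16 mm below the centre of its top.
- flask: Bystander: conical glass flask, 76 mm wide, 112 mm tall. Leave it alone.
- amber: Bystander: amber bottle, 60 mm wide, 130 mm tall. Leave it alone.
- boss: Bystander: small steel boss clamp, about 56 x 26 x 28 mm. Leave it alone.
Not all that is in view belongs to the job. What is shaped like the canister but blue is not meant.

How it is judged:
By the outcome, as a careful person would: the job done as asked, in the order asked, and still so for the second after the job is handed in, with the robot touching nothing.
It also fails if it takes over 72 s, if anything falls off the work surface, if the arm or the gripper's body presses on something with over 40 N, if the wrist force passes 120 N, or if a joint passes its speed limit or range.

## Robot

A 6-joint arm with a two-finger parallel gripper is mounted at the origin on the work surface. World frame = base frame: x ahead of the robot, y to its left, z up, the work surface at z = 0. Lengths are in m, angles in rad, forces in N, time in s.
With the tool pointing down it reaches from about 0.2 to 0.875 m from the base axis. Payload 3.4 kg.
Tool frame: the origin (TCP) lies where the fingers leave the gripper's body, on its centre line; the fingertips stand 97 mm ahead of it and the grasp point (between the pads) lies 78 mm ahead of it (manip.nose_length is the distance from the TCP to the fingertips, in m); z points along the fingers, y is the line along which they close (so a half turn about z gives the same grasp; the last joint's range is limited). The gripper opens to 94 mm and grips with 3 to 60 N. Pads are 16 mm wide; open, the fingers measure 119 mm over their backs; the gripper's body (75 mm by 177 mm) begins 78 mm behind the grasp point.
Start: joints at [1.016, 0.276, 1.505, -0, 1.361, -0.121], TCP at [0.242, 0.522, 0.303] pointing down, gripper open.
Joint ranges: [-2.89, 2.89], [-0.75, 2.08], [0.22, 2.7], [-1.18, 4.32], [0.11, 2.71], [-2.7, 2.7]. Speed limits (rad/s): [2.57, 2.57, 3.14, 3.14, 3.14, 3.14].

## Interface

Orientations are given as a rotation vector (axis times angle).
In Python, from workcell import manip, effector, telemetry, vision, ticket, spotter gives the robot as it stands. Calls block until the motion is done:
- manip.move_to(position, orientation): joint-space move of the TCP to a pose.
- manip.servo_line(position, feed=0.15, attitude=None): straight line of the TCP; attitude=None keeps the orientation; feed is the mean speed in m/s.
- manip.set_joints(angles): joint-space move.
- effector.set_gripper(opening, force=None): finger opening in m; force is the grip in N (None keeps the last); returns when the fingers have stopped.
- manip.hold(seconds).
- manip.solve_ik(position, orientation): joint angles nearest the present ones, or None.
- telemetry.get_obs(): the state.
- vision.snapshot(name): name is "scene" or "top" or "wrist"; returns (picture, depth): 420x560x3 uint8, red, green, blue; 420x560 float32, m along the optical axis (not along the pixel's ray), 0 where there is no reading.
- vision.calibration(name): a dict with "vfov" (degrees; the focal length in pixels is half the picture's height over the tangent of half this angle, whatever the lens; pixels are square), "cx", "cy" (the principal point, pixels), "distortion" ([k1, k2, p1, p2, k3] as OpenCV has them; the pictures are not rectified), "camera_from_world" (4x4, takes a point from world to camera coordinates). Camera axes: x right, y down, z forward; pixel columns grow to the right and rows downward; lengths in m; the calibration is good to about 2 mm. A picture is of the moment at which its call begins: read the wrist's pose just before it. calibration takes no time and is no camera call; for the wrist camera it gives the pose at the moment of the call.
A pose or a line that the arm cannot do raises manip.IKError and nothing moves.
- ticket.finish_job(): hands the job in; it is judged then, once.
Trained networks look in the newest picture that a camera, given by its name, has taken for a name from the list of things; names that differ only in an ending like _2 or _b are one class to them, and where a whole thing is asked for, a point or a joint stands for the part that bears it (a point fixed in the world has none). Each returns a list of dicts, best first, with "p" (0 to 1); they miss things now and then, are a little off and sometimes report something else, mostly with a low value. They report only what shows in the picture. A call takes as long as a camera call. They do not tell look-alikes from the thing itself.
- spotter.recognise(label, camera): "rect" ([centre column, centre row, width, height] in pixels, round what is visible of it).
- spotter.trace(label, camera): "pixels" (420x560 bool, what is visible of it) and "rect" ([centre column, centre row, width, height] in pixels, round what is visible of it).
- spotter.pinpoint(label, camera): "centre" ([row, column] in pixels: a listed point, or the origin of a listed thing).
The state is a dict: "t": time; "q": joint angles; "joint_velocities": joint speeds; "joint_torque": joint torques, N m; "position": TCP position; "tool_rot": TCP orientation; "ft_force": force on the tool from outside, world axes, zero at the start; "torque": the same for the moment, N m; "gripper_width": finger opening in m; "grasp_force": force on a finger pad.
Only numpy, scipy, OpenCV 4.12 (cv2) and the standard library are available. Lean on these libraries where they do the work, as an engineer would, in place of code of your own. Each camera call takes 0.05 s, during which the arm holds its last target. There are 200 camera calls.

## Working session

There is one attempt and no reset: what is moved stays moved. The work goes in short steps, each a Python script; the robot and the scene stay as the last script left them, time stands still between calls to the robot, and variables do not carry over. Pictures are saved under pics/ and viewed, at most 10 in all, crops included, and the job is handed in when it is done.

```bash
ls; mkdir -p pics; cat > h.py <<'E'
import numpy as np, cv2
from workcell import manip, effector, telemetry, vision, ticket, spotter
def K(c):
    f=210/np.tan(np.radians(c["vfov"])/2); return np.array([[f,0,c["cx"]],[0,f,c["cy"]],[0,0,1]])
def world(c,row,col,z):
    p=cv2.undistortPoints(np.array([[[col,row]]],float),K(c),np.array(c["distortion"],float))[0,0]
    P=np.append(p,1)*z; T=np.array(c["camera_from_world"]); return T[:3,:3].T@(P-T[:3,3])
def proj(c,P):
    T=np.array(c["camera_from_world"]); 
    return cv2.projectPoints(np.atleast_2d(P).astype(float),cv2.Rodrigues(T[:3,:3])[0],T[:3,3],K(c),np.array(c["distortion"],float))[0][:,0]
def save(n,img): cv2.imwrite(f"pics/{n}.png",img[:,:,::-1])
E
python3 - <<'E'
from h import *
for cam in("scene","top"):
    im,d=vision.snapshot(cam); c=vision.calibration(cam); save(cam,im); np.savez(cam,im=im,d=d)
    print(cam,c["camera_from_world"])
    for l in("handle_grip","lever_tip","bung_top","pad_face","clamp","flask","amber","boss","lever","handle"):
        for r in spotter.pinpoint(l,cam)[:2]:
            y,x=r["centre"]; z=np.median(d[int(y)-1:int(y)+2,int(x)-1:int(x)+2]) if 0<=y<419 and 0<=x<559 else 0
            print(l,round(r["p"],2),int(y),int(x),world(c,y,x,z).round(3))
print(telemetry.get_obs()["t"])
E
```

```text
pics
scene [[ 0.03474567  0.9993567   0.00888416 -0.01852763]
 [ 0.74233834 -0.01985582 -0.66973094 -0.37142547]
 [-0.6691237   0.0298653  -0.7425507   1.68221409]
 [ 0.          0.          0.          1.        ]]
handle_grip 0.67 163 276 [ 0.552 -0.002  0.206]
lever_tip 0.72 198 316 [0.574 0.092 0.114]
lever_tip 0.64 256 279 [ 0.732 -0.001  0.102]
bung_top 0.73 262 280 [0.736 0.    0.085]
bung_top 0.68 264 322 [0.735 0.092 0.076]
pad_face 0.55 253 281 [0.73  0.003 0.11 ]
clamp 0.39 203 290 [0.574 0.03  0.096]
flask 0.68 239 411 [0.634 0.318 0.027]
flask 0.42 258 280 [0.724 0.002 0.086]
amber 0.79 227 149 [ 0.586 -0.309  0.035]
boss 0.52 186 387 [0.45  0.295 0.02 ]
lever 0.61 265 279 [ 0.745 -0.001  0.087]
handle 0.96 208 278 [ 0.609 -0.     0.117]
top [[-0.00380565 -0.9999563   0.00853915 -0.00506916]
 [-0.99867271  0.00336187 -0.05139562  0.63635846]
 [ 0.05136466 -0.00872341 -0.99864186  1.49280131]
 [ 0.          0.          0.          1.        ]]
handle_grip 0.51 244 271 [ 0.539 -0.003  0.22 ]
lever_tip 0.67 231 238 [0.575 0.089 0.113]
lever_tip 0.17 228 260 [0.584 0.027 0.095]
bung_top 0.54 179 239 [0.725 0.089 0.074]
bung_top 0.5 174 271 [ 0.739 -0.005  0.087]
pad_face 0.39 176 265 [0.733 0.013 0.085]
clamp 0.68 276 172 [0.441 0.292 0.029]
clamp 0.6 213 266 [0.627 0.012 0.084]
flask 0.74 218 156 [0.61  0.323 0.109]
amber 0.85 238 374 [ 0.553 -0.3    0.09 ]
boss 0.55 276 170 [0.442 0.297 0.029]
lever 0.72 229 259 [0.58  0.029 0.095]
handle 0.53 220 272 [ 0.605 -0.005  0.116]
1.1
```

```bash
python3 - <<'E'
from h import *
a=np.load("scene.npz")["im"][100:320,100:470];b=np.load("top.npz")["im"][120:320,120:420]
a=cv2.resize(a,None,fx=1.35,fy=1.35);b=cv2.resize(b,None,fx=1.35,fy=1.35)
o=np.zeros((a.shape[0]+b.shape[0],500,3),np.uint8);o[:a.shape[0],:a.shape[1]]=a[:,:500];o[a.shape[0]:,:b.shape[1]]=b;save("c1",o)
D=np.load("top.npz");c=vision.calibration("top");d=D["d"];im=D["im"].astype(int)
hsv=cv2.cvtColor(D["im"],cv2.COLOR_RGB2HSV)
def pts(m):
    ys,xs=np.nonzero(m);return np.array([world(c,y,x,d[y,x]) for y,x in zip(ys,xs)])
m=(hsv[...,0]>95)&(hsv[...,0]<130)&(hsv[...,1]>100);m[:150]=0;m[330:]=0;m[:,:200]=0;m[:,330:]=0
P=pts(m);P=P[(P[:,2]>.004)&(P[:,2]<.022)];P=P[abs(P[:,1]+.003)<.06]
print(len(P),cv2.minAreaRect(P[:,:2].astype(np.float32)),P[:,2].mean())
for cam in("top","scene"):
    D=np.load(cam+".npz");c=vision.calibration(cam);d=D["d"];hsv=cv2.cvtColor(D["im"],cv2.COLOR_RGB2HSV)
    m=((hsv[...,0]<6)|(hsv[...,0]>172))&(hsv[...,1]>140)&(hsv[...,2]>60)
    P=pts(m);P=P[(abs(P[:,1])<.04)&(P[:,2]>.1)]
    print(cam,"red",len(P),P.min(0),P.max(0),np.median(P,0),np.polyfit(P[:,0],P[:,2],1))
    m=(hsv[...,0]>20)&(hsv[...,0]<35)&(hsv[...,1]>150);P=pts(m);P=P[(abs(P[:,1]-.09)<.03)&(P[:,2]>.08)]
    print("yellow",len(P),P.min(0),P.max(0),np.median(P,0))
E
```

```text
995 ((0.6791771650314331, 0.0021589994430541992), (0.283016175031662, 0.08372589200735092), 4.194574356079102) 0.011425401946762913
top red 125 [ 0.52473711 -0.01223362  0.18033981] [0.5637597  0.00651431 0.23219633] [ 0.54283282 -0.00161061  0.21410294] [-1.30688192  0.92071646]
yellow 11 [0.56705838 0.07940159 0.10950669] [0.58682312 0.10492497 0.11757366] [0.57554716 0.10465841 0.1113328 ]
scene red 275 [ 0.52563086 -0.03909908  0.10355495] [1.40197644 0.00798692 1.00053872] [ 0.54915744 -0.0018285   0.20653828] [ 0.88108216 -0.27768278]
yellow 97 [0.56324209 0.08048302 0.10949611] [0.58967157 0.1058355  0.12052148] [0.57823161 0.09355169 0.11461862]
```

View pics/c1.png

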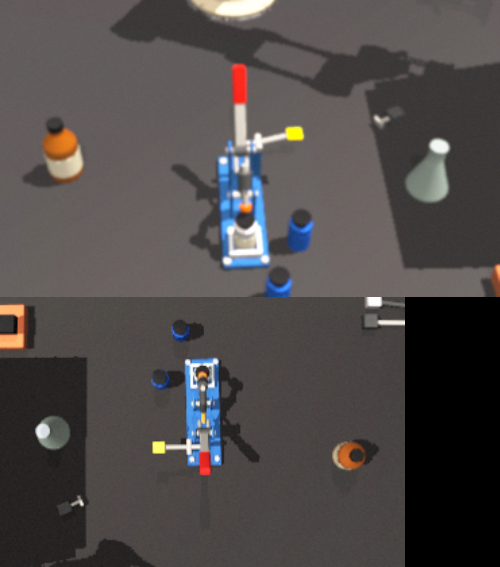

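```bash
cat >> h.py <<'E'
from scipy.spatial.transform import Rotation as R
O=np.array([.639,-.002,0]); PV=O+[-.035,0,.105]; W=.008; L=manip.nose_length
def pose(a,gap,beta,s=-1,r=.115):
    u=np.array([-np.cos(a),0,np.sin(a)]);n=np.array([np.sin(a),0,np.cos(a)])
    C=PV+r*u+(.008+gap)*n
    z=np.array([-np.sin(beta),0,-np.cos(beta)]);y=np.array([0,s,0.]);x=np.cross(y,z)
    ex=np.array([np.cos(beta),0,-np.sin(beta)])
    tip=C+W*ex*np.clip((a-beta)/.1,-1,1)
    return tip-L*z, R.from_matrix(np.c_[x,y,z]).as_rotvec()
E
python3 - <<'E'
from h import *
for s in(1,-1):
  for k in (1,.6,.3,0):
    print(s,k,[None if (q:=manip.solve_ik(*pose(a,g,k*a,s))) is None else np.round(q,2).tolist() for a,g in((1.02,.05),(1.02,0),(.5,0),(-.13,0))])
o=telemetry.get_obs();print(o["ft_force"],o["gripper_width"],o["t"])
E
```

```text
1 1 [[-0.08, 0.93, 0.68, -0.12, 2.55, -1.71], [-0.08, 0.86, 0.89, -0.1, 2.4, -1.69], [-0.1, 0.5, 1.36, -0.05, 1.78, -1.67], [-0.16, 0.17, 1.95, 0.03, 0.89, -1.75]]
1 0.6 [[-0.09, 0.69, 0.91, -0.06, 2.15, -1.67], [-0.09, 0.63, 1.09, -0.06, 2.03, -1.67], [-0.11, 0.39, 1.47, -0.03, 1.57, -1.68], [-0.16, 0.19, 1.92, 0.02, 0.95, -1.74]]
1 0.3 [[-0.1, 0.49, 1.14, -0.03, 1.81, -1.67], [-0.11, 0.44, 1.3, -0.03, 1.71, -1.68], [-0.12, 0.3, 1.58, -0.02, 1.41, -1.69], [-0.15, 0.21, 1.9, 0.01, 1.0, -1.73]]
1 0 [[-0.12, 0.3, 1.4, 0.0, 1.44, -1.69], [-0.13, 0.25, 1.54, 0.0, 1.35, -1.7], [-0.14, 0.21, 1.69, 0.0, 1.24, -1.71], [-0.15, 0.23, 1.87, -0.0, 1.05, -1.72]]
-1 1 [[-0.08, 0.93, 0.68, -0.12, 2.55, 1.43], [-0.08, 0.86, 0.89, -0.1, 2.4, 1.45], [-0.1, 0.5, 1.36, -0.05, 1.78, 1.47], [-0.16, 0.17, 1.95, 0.03, 0.89, 1.39]]
-1 0.6 [[-0.09, 0.69, 0.91, -0.06, 2.15, 1.47], [-0.09, 0.63, 1.09, -0.06, 2.03, 1.47], [-0.11, 0.39, 1.47, -0.03, 1.57, 1.46], [-0.16, 0.19, 1.92, 0.02, 0.95, 1.4]]
-1 0.3 [[-0.1, 0.49, 1.14, -0.03, 1.81, 1.47], [-0.11, 0.44, 1.3, -0.03, 1.71, 1.47], [-0.12, 0.3, 1.58, -0.02, 1.41, 1.45], [-0.15, 0.21, 1.9, 0.01, 1.0, 1.41]]
-1 0 [[-0.12, 0.3, 1.4, -0.0, 1.44, 1.45], [-0.13, 0.25, 1.54, -0.0, 1.35, 1.44], [-0.14, 0.21, 1.69, -0.0, 1.24, 1.43], [-0.15, 0.23, 1.87, -0.0, 1.05, 1.42]]
[-0.41705153  0.40002703 -0.48497722] 0.0941413020328915 1.1
```

```bash
python3 - <<'E'
from h import *
effector.set_gripper(0.0)
p,r=pose(1.02,.06,.85); manip.move_to(p+[.03,0,.09],r); print(telemetry.get_obs()["t"])
manip.servo_line(p,attitude=r)
p,r=pose(1.02,.025,.85); manip.servo_line(p,attitude=r,feed=.08)
o=telemetry.get_obs();print(o["t"],o["position"]-p,o["gripper_width"])
print([np.round(telemetry.get_obs()["ft_force"],2).tolist() for _ in range(1)]); 
F=[]
for _ in range(5): manip.hold(.05);F.append(telemetry.get_obs()["ft_force"])
print(np.mean(F,0),np.std(F,0))
im,d=vision.snapshot("scene");c=vision.calibration("scene")
im=im.copy()
for q in proj(c,[PV,pose(1.02,0,1.02)[0]-L*np.array([np.sin(1.02),0,np.cos(1.02)])]): cv2.circle(im,tuple(int(v) for v in q),2,(0,255,0),-1)
w,_=vision.snapshot("wrist")
save("c2",np.hstack([cv2.resize(im[60:300,160:400],(400,400)),cv2.resize(w,(400,400))]))
E
```

```text
Traceback (most recent call last):
workcell.IKError: the arm cannot take that pose within its joint ranges
```

```bash
python3 - <<'E'
from h import *
p,r=pose(1.02,.06,.6); p2=p+[.0,0,.06]
print(manip.solve_ik(p2,r))
manip.move_to(p2,r); print(telemetry.get_obs()["t"])
p,r=pose(1.02,.025,.6); manip.servo_line(p,attitude=r)
o=telemetry.get_obs();print(o["t"],o["position"]-p,o["gripper_width"])
F=[]
for _ in range(5): manip.hold(.05);F.append(telemetry.get_obs()["ft_force"])
print(np.mean(F,0),np.std(F,0))
im,d=vision.snapshot("scene");c=vision.calibration("scene")
im=im.copy()
for q in proj(c,[PV,pose(1.02,0,1.02)[0]-L*np.array([np.sin(1.02),0,np.cos(1.02)])]): cv2.circle(im,tuple(int(v) for v in q),2,(0,255,0),-1)
w,_=vision.snapshot("wrist")
save("c2",np.hstack([cv2.resize(im[60:300,160:400],(400,400)),cv2.resize(w,(400,400))]))
E
```

```text
[-0.08625087  0.6893061   0.75433173 -0.06499388  2.29517137  1.45645077]
4.8333
5.5417 [0.00025916 0.00044495 0.00083897] 0.0003930546509788985
[ 0.69427243  0.01531603 -0.00803495] [0.18549707 0.28164613 0.44186265]
```

View pics/c2.png

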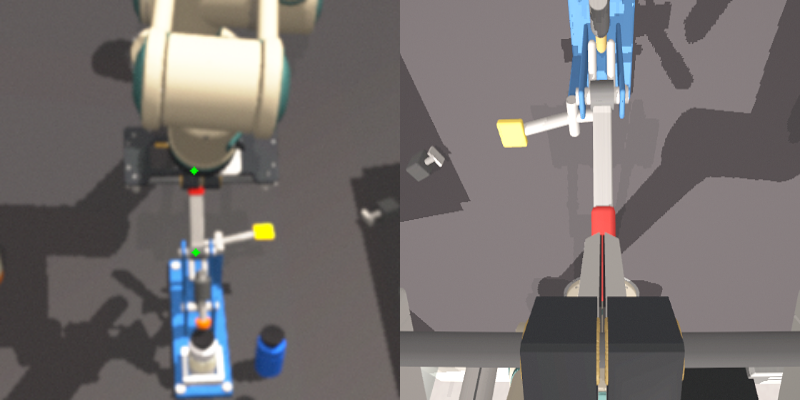

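```bash
cat > push.py <<'E'
from h import *
def rd(n,k=3):
    F=[]
    for _ in range(k): manip.hold(.015);F.append(telemetry.get_obs()["ft_force"])
    return float((np.mean(F,0)-F0)@n)
nv=lambda a:np.array([np.sin(a),0,np.cos(a)])
F0=0; F0=np.array([(manip.hold(.03),telemetry.get_obs()["ft_force"])[1] for _ in range(6)]).mean(0)
log=[];a=1.02;g=.025;peak=0;contact=None;snap=None;msg="end"
while a>-.2:
    if g>0: g-=.0025
    else: a-=.018
    p,r=pose(a,max(g,0),.6*a); manip.servo_line(p,attitude=r,feed=.03)
    f=rd(nv(a)); log.append((round(a,3),round(f,1)))
    if f>13: msg="too much";break
    if g>0 and f>1.2: g=0
    if a<.95 or g<=0: peak=max(peak,f)
    if snap is None and peak>3.2 and f<.5: snap=a
    if snap is not None and f>2.5 : msg="stop felt";break
    if snap is not None and a<snap-.15: msg="snap, no stop?";break
print(log,msg,snap,telemetry.get_obs()["t"])
E
python3 push.py
```

```text
[(1.02, 0.2), (1.02, 0.3), (1.02, 0.1), (1.02, -0.1), (1.02, 0.1), (1.02, 0.1), (1.02, 0.2), (1.02, 0.3), (1.02, 0.2), (1.02, -0.0), (1.02, 0.2), (1.002, 0.5), (0.984, 0.4), (0.966, 0.5), (0.948, 0.8), (0.93, 1.0), (0.912, 0.4), (0.894, 0.6), (0.876, 0.3), (0.858, 0.3), (0.84, 0.5), (0.822, 0.4), (0.804, 0.3), (0.786, 1.8), (0.768, 1.8), (0.75, 2.9), (0.732, 4.2), (0.714, 3.3), (0.696, 3.6), (0.678, 4.0), (0.66, 3.3), (0.642, 3.1), (0.624, 2.8), (0.606, 2.9), (0.588, 2.4), (0.57, 3.5), (0.552, 3.5), (0.534, 3.7), (0.516, 3.6), (0.498, 3.5), (0.48, 3.6), (0.462, 4.1), (0.444, 4.0), (0.426, 4.0), (0.408, 4.0), (0.39, 3.8), (0.372, 3.5), (0.354, 3.2), (0.336, 2.7), (0.318, 2.2), (0.3, 1.8), (0.282, 1.3), (0.264, 1.0), (0.246, -0.2), (0.228, 0.1), (0.21, 0.3), (0.192, 0.4), (0.174, 0.2), (0.156, 0.3), (0.138, 3.4)] stop felt 0.24599999999999936 24.0917
```

```bash
cat >> h.py <<'E'
LP=O+[-.063,.032,.0915]; A0=np.arctan2(.0225,.0625); RL=np.hypot(.0625,.0225)
def lpose(down,s=1):
    z0=.0225-down; th=np.arcsin(z0/RL)
    P=LP+[0,RL*np.cos(th),z0]
    z=np.array([0,0,-1.]);y=np.array([s,0,0.]);x=np.cross(y,z)
    return P-L*z, R.from_matrix(np.c_[x,y,z]).as_rotvec()
E
python3 - <<'E'
from h import *
p,r=pose(.16,.06,.1); manip.servo_line(p,attitude=r,feed=.1)
p[2]+=.1; manip.servo_line(p,attitude=r,feed=.25)
t0=telemetry.get_obs()["t"]
q=[manip.solve_ik(*lpose(-.08,s)) for s in(1,-1)]; print(np.round(q,2))
s=1 if abs(q[0][5])<abs(q[1][5]) else -1
p,r=lpose(-.08,s); manip.move_to(p,r)
p,r=lpose(-.03,s); manip.servo_line(p,attitude=r,feed=.1)
manip.hold(.3)
print(s,t0,telemetry.get_obs()["t"],telemetry.get_obs()["ft_force"])
im,d=vision.snapshot("scene"); c=vision.calibration("scene")
for l in("handle_grip","lever_tip","bung_top"):
    for k in spotter.pinpoint(l,"scene")[:2]:
        y,x=k["centre"];print(l,k["p"],int(y),int(x),world(c,y,x,d[int(y),int(x)]).round(3))
w,_=vision.snapshot("wrist")
save("c3",np.hstack([cv2.resize(im[60:300,160:400],(400,400)),cv2.resize(w,(400,400))]))
E
```

```text
h.py:23: RuntimeWarning: invalid value encountered in arcsin
  z0=.0225-down; th=np.arcsin(z0/RL)
Traceback (most recent call last):
ValueError: expected 3 finite numbers
```

```bash
sed -i 's/    z0=.0225-down; th=np.arcsin(z0\/RL)/    up=max(-down,0); down=max(down,0); z0=.0225-down; th=np.arcsin(z0\/RL)/; s/RL\*np.cos(th),z0\]/RL*np.cos(th),z0+up]/' h.py
python3 - <<'E'
from h import *
t0=telemetry.get_obs()["t"]
q=[manip.solve_ik(*lpose(-.08,s)) for s in(1,-1)]; print(np.round(q,2))
s=1 if abs(q[0][5])<abs(q[1][5]) else -1
p,r=lpose(-.08,s); manip.move_to(p,r)
p,r=lpose(-.03,s); manip.servo_line(p,attitude=r,feed=.1)
manip.hold(.3)
print(s,t0,telemetry.get_obs()["t"],telemetry.get_obs()["ft_force"])
im,d=vision.snapshot("scene"); c=vision.calibration("scene")
for l in("handle_grip","lever_tip","bung_top"):
    for k in spotter.pinpoint(l,"scene")[:2]:
        y,x=k["centre"];print(l,k["p"],int(y),int(x),world(c,y,x,d[int(y),int(x)]).round(3))
w,_=vision.snapshot("wrist")
save("c3",np.hstack([cv2.resize(im[60:300,160:400],(400,400)),cv2.resize(w,(400,400))]))
E
```

```text
Traceback (most recent call last):
ValueError: setting an array element with a sequence. The requested array has an inhomogeneous shape after 1 dimensions. The detected shape was (2,) + inhomogeneous part.
```

```bash

python3 - <<'E'
from h import *
t0=telemetry.get_obs()["t"]
q={s:manip.solve_ik(*lpose(-.08,s)) for s in(1,-1)}; print(q)
s=[k for k in q if q[k] is not None][0]
p,r=lpose(-.08,s); manip.move_to(p,r)
p,r=lpose(-.03,s); manip.servo_line(p,attitude=r,feed=.1)
manip.hold(.3)
print(s,t0,telemetry.get_obs()["t"],telemetry.get_obs()["ft_force"])
im,d=vision.snapshot("scene"); c=vision.calibration("scene")
for l in("handle_grip","lever_tip","bung_top"):
    for k in spotter.pinpoint(l,"scene")[:2]:
        y,x=k["centre"];print(l,k["p"],int(y),int(x),world(c,y,x,d[int(y),int(x)]).round(3))
w,_=vision.snapshot("wrist")
save("c3",np.hstack([cv2.resize(im[60:300,160:400],(400,400)),cv2.resize(w,(400,400))]))
E
```

```text
{1: array([ 3.99864535e-02,  2.94965880e-01,  1.50623117e+00, -4.44089210e-16,
        1.34039561e+00,  3.99864535e-02]), -1: None}
1 25.4167 27.6333 [-0.23965153  0.68163263 -0.73492079]
handle_grip 0.94 169 273 [ 0.493 -0.008  0.131]
lever_tip 0.76 200 315 [0.586 0.088 0.12 ]
bung_top 0.68 267 280 [0.746 0.    0.08 ]
bung_top 0.5 262 323 [0.731 0.094 0.074]
```

View pics/c3.png

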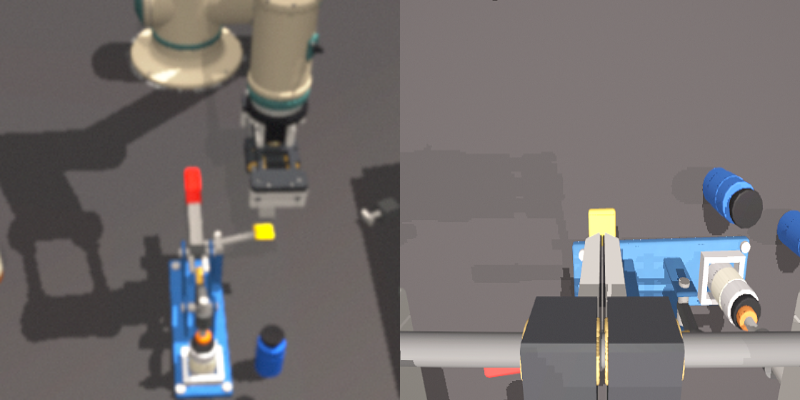

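```bash
cat > lever.py <<'E'
from h import *
def rd(k=4): return np.mean([(manip.hold(.015),telemetry.get_obs()["ft_force"])[1] for _ in range(k)],0)
p,r=lpose(-.01); manip.servo_line(p,attitude=r,feed=.06); F0=rd(8)
log=[];peak=0;d=-.008;msg="end"
while d<.041:
    d+=.0015; p,r=lpose(d); manip.servo_line(p,attitude=r,feed=.03)
    f=(rd()-F0)[2]; log.append((round(d*1e3,1),round(f,1))); peak=max(peak,f)
    if f>14: msg="too much";break
    if peak>2.8 and f<peak-1.8 and f<.6*peak: msg="released";break
print(log,msg,telemetry.get_obs()["t"])
im,dd=vision.snapshot("scene"); c=vision.calibration("scene")
for k in spotter.pinpoint("handle_grip","scene")[:2]:
    y,x=k["centre"];print(k["p"],world(c,y,x,dd[int(y),int(x)]).round(3))
save("c4",cv2.resize(im[60:300,160:400],(400,400)))
E
python3 lever.py
```

```text
[(-6.5, np.float64(-0.4)), (-5.0, np.float64(-0.2)), (-3.5, np.float64(-0.3)), (-2.0, np.float64(-0.2)), (-0.5, np.float64(0.0)), (1.0, np.float64(1.2)), (2.5, np.float64(1.4)), (4.0, np.float64(0.9)), (5.5, np.float64(1.8)), (7.0, np.float64(1.4)), (8.5, np.float64(1.6)), (10.0, np.float64(1.7)), (11.5, np.float64(1.7)), (13.0, np.float64(1.5)), (14.5, np.float64(1.7)), (16.0, np.float64(2.0)), (17.5, np.float64(2.9)), (19.0, np.float64(4.8)), (20.5, np.float64(4.4)), (22.0, np.float64(1.6))] released 34.85
0.78 [ 0.551 -0.008  0.207]
```

View pics/c4.png

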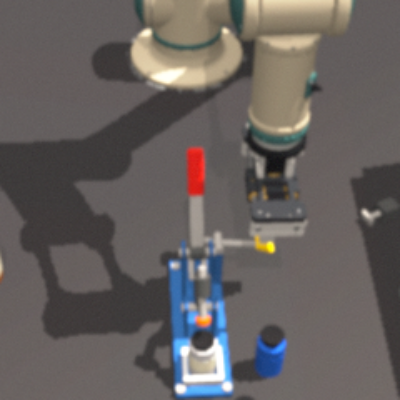

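```bash
python3 - <<'E'
from h import *
for d in(.011,0,-.06): 
    p,r=lpose(d); manip.servo_line(p,attitude=r,feed=.06)
p[2]+=.08; p[1]+=.12;p[0]-=.1; manip.servo_line(p,attitude=r,feed=.2); manip.hold(.5)
print(telemetry.get_obs()["t"],telemetry.get_obs()["ft_force"])
im,dd=vision.snapshot("scene"); c=vision.calibration("scene")
for l in("handle_grip","bung_top","lever_tip","pad_face"):
    for k in spotter.pinpoint(l,"scene")[:2]:
        y,x=k["centre"];print(l,k["p"],int(y),int(x),world(c,y,x,dd[int(y),int(x)]).round(3))
save("c5",np.vstack([cv2.resize(im[200:300,230:350],(600,500),interpolation=2)]))
E
```

```text
38.3 [-0.29189154 -0.20803042  0.20635428]
handle_grip 0.85 165 276 [ 0.556 -0.004  0.205]
bung_top 0.76 300 307 [0.827 0.053 0.078]
bung_top 0.49 262 278 [ 0.732 -0.004  0.081]
lever_tip 0.54 199 317 [0.582 0.091 0.117]
pad_face 0.72 257 280 [0.669 0.004 0.015]
```

View pics/c5.png

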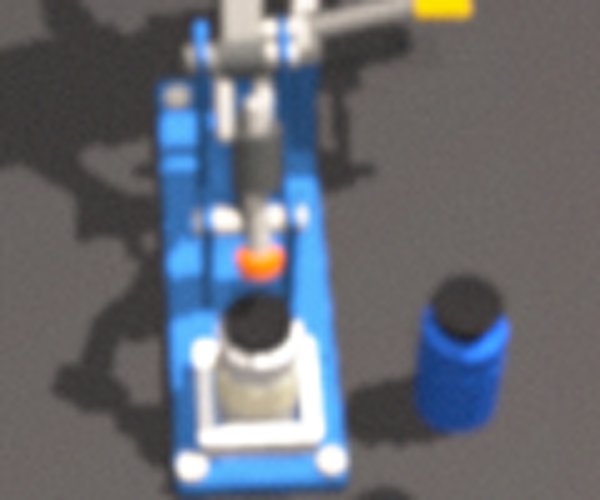

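```bash
python3 -c "
from h import *
print(ticket.finish_job())"
```

```text
the job is handed in; nothing more can be done
None
```

The job is done and handed in at about 38 s. I felt the handle snap and the pliers held the canister with the hand away, then the lever released the jaw. The bung top measures 81 mm above the bench against 80 mm for fully home, and the canister stands free in the nest.

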